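Steady the rocking measuring jig

ROBOT

A 6-joint arm with a two-finger parallel gripper is mounted at the origin on the work surface. World frame = base frame: x ahead of the robot, y to its left, z up, the work surface at z = 0. Lengths are in m, angles in rad, forces in N, time in s.
With the tool pointing down it reaches from about 0.25 to 0.725 m from the base axis. Payload 4 kg.
Tool frame: the origin (TCP) lies midway between the tips of the shut fingers; the grasp point (between the pads) lies 19 mm behind it; z points along the fingers, y is the line along which they close (so a half turn about z gives the same grasp; the last joint's range is limited). The gripper opens to 85 mm and grips with 20 to 120 N. Pads are 22 mm wide; open, the fingers measure 114 mm over their backs; the gripper's body (76 mm by 85 mm) begins 54 mm behind the grasp point. The pads swing forward as they close: fully open they stand 13 mm farther back than shut.
Start: joints at [-1.234, 0.241, 0.005, 1.335, 0, 1.571], TCP at [0.165, -0.472, 0.231] pointing down, gripper open.
Joint ranges: [-2.72, 2.72], [-1.05, 1.87], [-1.09, 1.28], [-1.99, 2.15], [-1.42, 1.44], [-3.14, 3.14]. Speed limits (rad/s): [2.79, 2.79, 3.14, 3.14, 3.14, 3.14].

INTERFACE

Orientations are given as a unit quaternion [x, y, z, w].
In Python, from workcell import bot gives the robot as it stands.
- The arm moves only by the tool move_arm, never from a script. Its argument "motion" is a list of rows, each an object of numbers: "x", "y", "z": the shift along the tool's x, y, z in cm; "yaw": the turn about the tool's z in degrees. A call has 1 to 20 rows; each row is the pose to reach, as a shift and turn from the pose commanded when the call began, along the tool's axes at that moment; what a row does not reach only later rows make up. A row lasts 1/8 s, in which the tool goes at most 62.5 mm and 10.7 degrees, less where a joint would pass 70% of its speed; a pose out of reach is approached as far as the arm can. A call with a gripper value outside its range is refused whole. "gripper" is the opening, from -1 (shut) to 1 (fully open), set as the call begins (left out, the last holds). The fingers move at their own pace and stop on an object; the grip force is fixed at half the most. Time passes only in rows, so rows that repeat a pose let the fingers close. It gives the time, the measured TCP pose, the force, the opening and the grip force at its end, in the units of the state.
- bot.get_obs(): the state, without advancing time (a new reading comes with each control period).
- bot.camera(name): name is "scene" or "top"; returns the picture (420x560x3 uint8, blue, green, red); there is no depth.
- bot.camera_model(name): a dict with "K" (3x3 intrinsics, pixels), "world_from_camera" (4x4, takes a point from camera to world coordinates). Camera axes: x right, y down, z forward; pixel columns grow to the right and rows downward; lengths in m; the calibration is good to about 2 mm. A picture is of the moment at which its call begins. camera_model takes no time and is no camera call.
- bot.job_done(): hands the job in; it is judged then, once.
Trained networks look in the newest picture that a camera, given by its name, has taken for a name from the list of things; names that differ only in an ending like _2 or _b are one class to them, and where a whole thing is asked for, a point or a joint stands for the part that bears it (a point fixed in the world has none). Each returns a list of dicts, best first, with "score" (0 to 1); they miss things now and then, are a little off and sometimes report something else, mostly with a low value. They report only what shows in the picture. A call takes as long as a camera call.
- bot.cut_out(camera, name): "mask" (420x560 bool, what is visible of it) and "centre" ([row, column] in pixels, amid what is visible of it).
The state is a dict: "clock": time; "joint_pos": joint angles; "joint_vel": joint speeds; "tau": joint torques, N m; "eef_pos": TCP position; "tool_rot": TCP orientation; "ft_force": force on the tool from outside, world axes, zero at the start; "ft_torque": the same for the moment, N m; "grip_width": finger opening in m; "grasp_force": force on a finger pad.
Only numpy, scipy, OpenCV 4.12 (cv2) and the standard library are available. Lean on these libraries where they do the work, as an engineer would, in place of code of your own. Each camera call takes 0.05 s, during which the arm holds its last target. There are 200 camera calls.

TASK

The measuring jig on the granite plate rocks, because one of its four cam feet stands low. With your fingertips press down on the jig's corner ears one after another until you find the one that gives, then press that corner's thumb lever down flat, so that its cam shims the corner and the jig sits level and firm. Leave the other three levers standing and the things around alone, and do not grip, lift or shove the jig.

Things in the scene. Friction and masses are not known exactly. Their poses are not given: they have to be found in the camera images.
- granite: Fixed dark granite inspection plate on the bench, 340 (x) x 440 (y) x 50 mm thick; origin at the centre of its underside, on the bench top. Its x axis points away from the robot, y to the robot's left, apart from a yaw of up to 0.2 rad either way.
- jig: Aluminium jig plate, 190 (x) x 134 (y) x 12 mm, about 1.2 kg, lying loose and level on four cam feet, axes along the granite's. Four corner ears 36 (x) x 55 (y) mm, centres at x +-65, y +-90 mm. White nest with a flat black bracket and two dowels in the middle, 20 mm above the plate. Origin: centre of the underside, 83 mm above the bench; top of plate and ears 95 mm above the bench.
- corner_1 (a point): Centre of the top face of the far left (+x, +y) ear of the jig, at (65, 90, 12) mm in the jig's frame; press straight down here to try this corner. A firm ear does not move. The ear over the low foot (any of the four) looks level, held up by a light spring; pushed with some 3 N it goes down 4 mm, the opposite ear rising, and it springs back when let go.
- thumb_1 (a point): Point fixed to the granite, far left (+x, +y) corner: where to press that ear's steel thumb lever straight down; 51 mm from the ear's centre towards the granite's -x, 114 mm above the bench, on top of the standing lever (up to 12 mm lower as starts vary). Pressed flat on its stop, the lever's top here is 60 to 67 mm above the bench. It takes 2 to 5 N and stays where left.
- corner_2 (a point): Centre of the top face of the far right (+x, -y) ear of the jig, at (65, -90, 12) mm in the jig's frame; press straight down here to try this corner. A firm ear does not move. The ear over the low foot (any of the four) looks level, held up by a light spring; pushed with some 3 N it goes down 4 mm, the opposite ear rising, and it springs back when let go.
- thumb_2 (a point): Point fixed to the granite, far right (+x, -y) corner: where to press that ear's steel thumb lever straight down; 51 mm from the ear's centre towards the granite's -x, 114 mm above the bench, on top of the standing lever (up to 12 mm lower as starts vary). Pressed flat on its stop, the lever's top here is 60 to 67 mm above the bench. It takes 2 to 5 N and stays where left.
- corner_3 (a point): Centre of the top face of the near left (-x, +y) ear of the jig, at (-65, 90, 12) mm in the jig's frame; press straight down here to try this corner. A firm ear does not move. The ear over the low foot (any of the four) looks level, held up by a light spring; pushed with some 3 N it goes down 4 mm, the opposite ear rising, and it springs back when let go.
- thumb_3 (a point): Point fixed to the granite, near left (-x, +y) corner: where to press that ear's steel thumb lever straight down; 51 mm from the ear's centre towards the granite's -x, 114 mm above the bench, on top of the standing lever (up to 12 mm lower as starts vary). Pressed flat on its stop, the lever's top here is 60 to 67 mm above the bench. It takes 2 to 5 N and stays where left.
- corner_4 (a point): Centre of the top face of the near right (-x, -y) ear of the jig, at (-65, -90, 12) mm in the jig's frame; press straight down here to try this corner. A firm ear does not move. The ear over the low foot (any of the four) looks level, held up by a light spring; pushed with some 3 N it goes down 4 mm, the opposite ear rising, and it springs back when let go.
- thumb_4 (a point): Point fixed to the granite, near right (-x, -y) corner: where to press that ear's steel thumb lever straight down; 51 mm from the ear's centre towards the granite's -x, 114 mm above the bench, on top of the standing lever (up to 12 mm lower as starts vary). Pressed flat on its stop, the lever's top here is 60 to 67 mm above the bench. It takes 2 to 5 N and stays where left.
- lever_a (a joint): Angle of one of the four thumb levers, rad: 0 to 0.1 standing (start), 0.8 pressed fully flat. Which corner this lever is at changes from run to run and is not told.
- lever_b (a joint): Angle of one of the four thumb levers, rad: 0 to 0.1 standing (start), 0.8 pressed fully flat. Which corner this lever is at changes from run to run and is not told. Lever: from a pin 5 mm on the -x side of the ear's centre, 13 mm above the granite (9 on the low foot), it runs towards -x, rising at 40 to 46 degrees.
- lever_c (a joint): Angle of one of the four thumb levers, rad: 0 to 0.1 standing (start), 0.8 pressed fully flat. Which corner this lever is at changes from run to run and is not told. The lever ends 76 mm from its pin in a thumb pad 20 mm wide, 32 mm long.
- lever_d (a joint): Angle of one of the four thumb levers, rad: 0 to 0.1 standing (start), 0.8 pressed fully flat. Which corner this lever is at changes from run to run and is not told. Flat, its cam stands 4 mm above its foot's rests: at the low foot this just fills the gap, at a firm foot it jacks the jig out of level.
- setting_ring: Bystander: steel ring gauge, 42 mm across, 18 mm high, lying flat on the granite; origin at the centre of its underside.
- gauge_block: Bystander: steel gauge block, 12 x 34 x 30 mm high, standing on the granite; origin at the centre of its underside.
- plug_gauge: Bystander: dark steel plug gauge, 28 mm across, 46 mm high, standing on the granite; origin at the centre of its underside.
- mouse: Bystander: black computer mouse, 92 x 58 x 26 mm high, on the bench beside the granite; origin at the centre of its underside.

How it is judged:
On the way, in this order (a step that is already met when the one before it is completed fails the run):
1. the rocking corner has been found: pressed by the fingers, its ear has gone down by at least 2 mm while all levers stand (contact force between the fingers and jig above 0.5 N and height (world z) of any of corner_1, corner_2, corner_3, corner_4 below 0.093 m and value of joint each of lever_a, lever_b, lever_c, lever_d below 0.2 rad), for 0.05 s.
2. one thumb lever has been pressed flat, the other three still standing (((value of joint lever_a above 0.72 rad and value of joint each of lever_b, lever_c, lever_d below 0.2 rad) or (value of joint lever_b above 0.72 rad and value of joint each of lever_a, lever_c, lever_d below 0.2 rad) or (value of joint lever_c above 0.72 rad and value of joint each of lever_a, lever_b, lever_d below 0.2 rad) or (value of joint lever_d above 0.72 rad and value of joint each of lever_a, lever_b, lever_c below 0.2 rad))), for 0.2 s.
At the end, for the whole second after the job is handed in: Exactly one thumb lever is flat (beyond 0.72 of 0.8 rad) and the other three stand (below 0.2 rad); the jig is at rest, level within 0.010 rad, every ear within 2 mm of its level height (so the lever is that of the low foot), and the jig within 15 mm of where it was (((value of joint lever_a above 0.72 rad and value of joint each of lever_b, lever_c, lever_d below 0.2 rad) or (value of joint lever_b above 0.72 rad and value of joint each of lever_a, lever_c, lever_d below 0.2 rad) or (value of joint lever_c above 0.72 rad and value of joint each of lever_a, lever_b, lever_d below 0.2 rad) or (value of joint lever_d above 0.72 rad and value of joint each of lever_a, lever_b, lever_c below 0.2 rad)) and angle between jig's own z axis and vertical below 0.01 rad and distance of jig from where it was at the start of the episode below 0.015 m and linear speed of jig below 0.01 m/s and height (world z) of corner_1 between 0.093 and 0.097 m and height (world z) of corner_2 between 0.093 and 0.097 m and height (world z) of corner_3 between 0.093 and 0.097 m and height (world z) of corner_4 between 0.093 and 0.097 m); the robot touches nothing.
It fails at once if the jig is lifted off its feet (its middle rises more than 8 mm) (height (world z) of jig above 0.091 m).
It fails at once if the jig is shoved more than 20 mm (distance of jig from where it was at the start of the episode above 0.02 m).
It fails at once if a bystander (ring gauge, gauge block, plug gauge or mouse) is moved more than 20 mm (distance of any of setting_ring, gauge_block, plug_gauge, mouse from where it was at the start of the episode above 0.02 m).
It also fails if it takes over 54 s, if anything falls off the work surface, if the arm or the gripper's body presses on something with over 40 N, if the wrist force passes 120 N, or if a joint passes its speed limit or range.

## Working session

There is one attempt and no reset: what is moved stays moved. The work goes in short steps, Python scripts to look and compute and a tool call to move; the robot and the scene stay as the last step left them, time stands still between calls to the robot, and variables do not carry over. Pictures are saved under pics/ and viewed, at most 10 in all, crops included, and the job is handed in when it is done.

Besides the shell and the picture viewer there is one more tool, called by a JSON object that holds its "op" and its "data", one argument or row to a line. move_arm: Moves the arm, as the interface text tells. Its arguments: {"type":"object","properties":{"motion":{"type":"array"},"gripper":{"type":"number"}},"required":["motion"]}

```bash
mkdir -p pics; ls; python3 - <<'E'
from workcell import bot
import cv2, numpy as np
o=bot.get_obs(); print({k:np.round(v,3).tolist() for k,v in o.items()})
for c in ("top","scene"):
    im=bot.camera(c); cv2.imwrite(f"pics/{c}0.png",im)
    m=bot.camera_model(c); print(c,np.round(m["K"],1).tolist(),np.round(m["world_from_camera"],3).tolist())
    for n in ("jig","granite","corner_1","lever_a","setting_ring","gauge_block","plug_gauge"):
        print(n,[(round(float(d["score"]),2),np.round(d["centre"],1).tolist(),int(d["mask"].sum())) for d in bot.cut_out(c,n)])
E
```

```text
pics
{'clock': 0.0, 'joint_pos': [-1.234, 0.241, 0.004, 1.335, 0.0, 1.571], 'joint_vel': [0.001, 0.002, -0.001, -0.002, -0.001, 0.001], 'tau': [0.0, -37.232, 25.241, 0.017, -0.0, 0.0], 'eef_pos': [0.165, -0.471, 0.23], 'tool_rot': [0.986, 0.168, -0.0, -0.001], 'ft_force': [-0.723, 0.625, -0.146], 'ft_torque': [0.015, -0.017, 0.04], 'grasp_force': 0.0, 'grip_width': 0.085}
top [[393.3, 0.0, 283.1], [0.0, 393.3, 211.3], [0.0, 0.0, 1.0]] [[0.022, -0.988, 0.155, 0.446], [-0.999, -0.017, 0.034, -0.051], [-0.031, -0.156, -0.987, 1.081], [0.0, 0.0, 0.0, 1.0]]
jig []
granite [(0.83, [228.7, 295.3], 15064)]
corner_1 [(0.85, [220.6, 271.0], 4905)]
lever_a [(0.64, [207.5, 236.3], 79), (0.49, [267.6, 299.2], 132), (0.43, [212.3, 306.4], 118), (0.43, [258.1, 233.7], 112), (0.42, [216.3, 379.6], 679)]
setting_ring [(0.71, [252.5, 203.3], 178)]
gauge_block [(0.74, [214.8, 378.7], 725)]
plug_gauge [(0.61, [260.8, 231.0], 129)]
scene [[382.6, 0.0, 283.1], [0.0, 382.6, 205.0], [0.0, 0.0, 1.0]] [[-0.389, 0.689, -0.611, 1.057], [0.921, 0.288, -0.261, 0.148], [-0.004, -0.665, -0.747, 0.669], [0.0, 0.0, 0.0, 1.0]]
jig [(0.93, [215.7, 322.7], 7304), (0.52, [200.6, 272.6], 206)]
granite [(0.92, [264.3, 328.8], 22339), (0.6, [188.7, 382.9], 229)]
corner_1 [(0.98, [221.0, 320.4], 7147), (0.68, [235.0, 361.4], 211)]
lever_a [(0.75, [237.6, 358.3], 241), (0.73, [189.8, 381.3], 191), (0.7, [220.3, 323.6], 7078), (0.68, [161.8, 300.8], 124), (0.46, [200.4, 272.4], 170), (0.35, [264.8, 331.8], 21924)]
setting_ring [(0.7, [219.2, 417.8], 377), (0.51, [218.6, 318.7], 7236)]
gauge_block [(0.46, [224.3, 222.6], 196)]
plug_gauge [(0.69, [225.7, 220.5], 199), (0.66, [271.2, 278.7], 290), (0.5, [202.6, 271.8], 185)]
```

```bash
python3 - <<'E'
import cv2
im=cv2.imread("pics/top0.png"); cv2.imwrite("pics/topc.png",cv2.resize(im[130:330,150:410],None,fx=3,fy=3,interpolation=cv2.INTER_CUBIC))
im=cv2.imread("pics/scene0.png"); cv2.imwrite("pics/scenec.png",cv2.resize(im[110:340,180:480],None,fx=2.6,fy=2.6,interpolation=cv2.INTER_CUBIC))
E
```

```text
(no output)
```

View pics/topc.png

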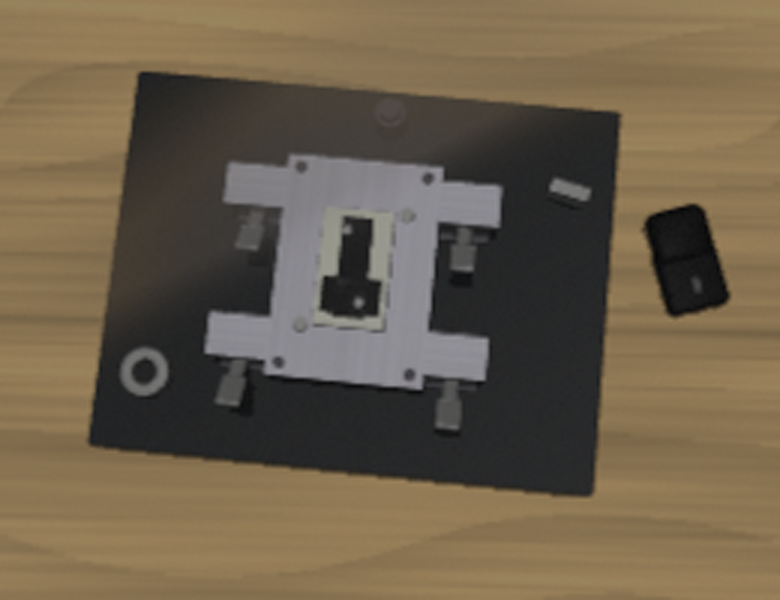

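View pics/scenec.png

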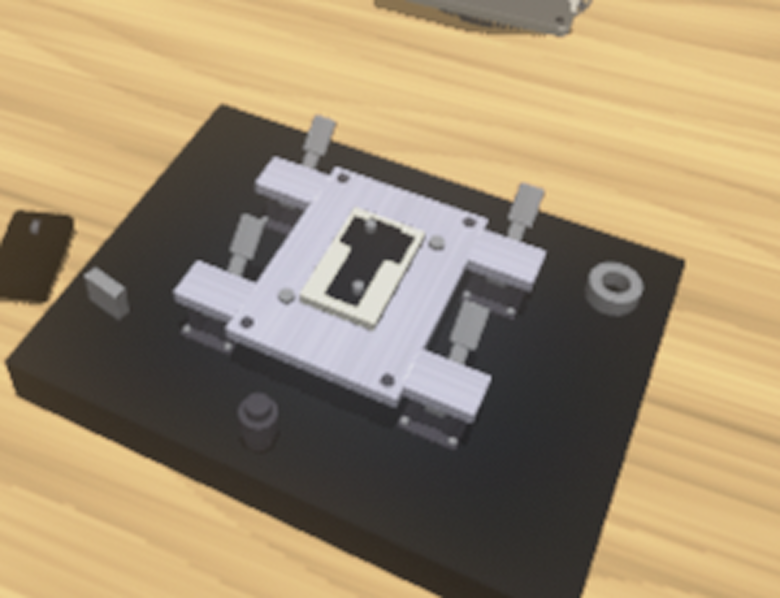

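Top crop: the jig sits amid the granite, with ears at crop px (255,183), (470,205), (238,332) and (458,357), each with a standing lever on its -x side. The plug gauge is at (390,110), the ring at (143,370), the block at (570,190) and the mouse is outside the plate. The scene view agrees. I'll fit the jig pose from the corner pixels in both views.

```bash
cat > fit.py <<'E'
from workcell import bot
import numpy as np, cv2
from scipy.optimize import least_squares
def proj(c,P):
    m=bot.camera_model(c); T=np.linalg.inv(np.array(m["world_from_camera"])); K=np.array(m["K"])
    q=(T[:3,:3]@P.T).T+T[:3,3]; q=q@K.T; return q[:,:2]/q[:,2:]
J=np.array([[95,67],[95,-67],[-95,-67],[-95,67],[83,117.5],[47,117.5],[83,-117.5],[47,-117.5],[-47,117.5],[-83,117.5],[-47,-117.5],[-83,-117.5]])/1e3
top=np.array([[290,154],[443,167],[422,388],[266,373],[228,162],[222,200],[502,185],[499,227],[208,312],[205,352],[489,339],[487,381]])/3.+[150,130]
Js=J[:4]; sc=np.array([[393,395],[228,324],[335,168],[487,218]])/2.6+[180,110]
def w(p,q,z=.095):
    c,s=np.cos(p[2]),np.sin(p[2]); return np.c_[p[0]+c*q[:,0]-s*q[:,1],p[1]+s*q[:,0]+c*q[:,1],np.full(len(q),z)]
E
python3 - <<'E'
from fit import *
ft=lambda p:(proj("top",w(p,J))-top).ravel()
fs=lambda p:(proj("scene",w(p,Js))-sc).ravel()
for f in (ft,fs,lambda p:np.r_[ft(p),fs(p)]):
    r=least_squares(f,[.5,0,0]); print(np.round(r.x,4),np.sqrt(np.mean(r.fun**2)))
p=r.x
print("ears",np.round(w(p,np.array([[65,90],[65,-90],[-65,90],[-65,-90]])/1e3),3).tolist())
print("thumbs",np.round(w(p,np.array([[14,90],[14,-90],[-116,90],[-116,-90]])/1e3,.114),3).tolist())
q=bot.get_obs()["tool_rot"]; a=2*np.arctan2(q[1],q[0]); e=bot.get_obs()["eef_pos"]
print("tool yaw deg",np.degrees(a),"target",np.degrees(p[2]))
x=np.array([np.cos(a),np.sin(a)]); y=np.array([np.sin(a),-np.cos(a)])
d=w(p,np.array([[-65,-90]])/1e3)[0,:2]-e[:2]; print("to ear4, tool cm",100*d@x,100*d@y)
E
```

```text
[ 0.5788  0.0203 -0.075 ] 0.4414439369949542
[ 0.5801  0.0219 -0.0827] 0.9977142845811008
[ 0.5791  0.0208 -0.0769] 0.6962594268860646
ears [[0.651, 0.106, 0.095], [0.637, -0.074, 0.095], [0.521, 0.116, 0.095], [0.507, -0.064, 0.095]]
thumbs [[0.6, 0.109, 0.114], [0.586, -0.07, 0.114], [0.47, 0.119, 0.114], [0.457, -0.06, 0.114]]
tool yaw deg 19.29860183178432 target -4.405154313142012
to ear4, tool cm 45.774491468515095 -27.200098693344263
```

{"op": "move_arm", "data": {
  "motion": [
    {"x": 3, "y": -2, "yaw": 2},
    {"x": 8, "y": -5, "yaw": 5},
    {"x": 13, "y": -8, "yaw": 8},
    {"x": 18, "y": -11, "yaw": 11},
    {"x": 23, "y": -14, "yaw": 14},
    {"x": 28, "y": -17, "yaw": 16},
    {"x": 33, "y": -20, "yaw": 18},
    {"x": 38, "y": -23, "yaw": 20},
    {"x": 42, "y": -25.5, "yaw": 22, "z": 3},
    {"x": 45, "y": -27, "yaw": 23.7, "z": 7},
    {"x": 45.8, "y": -27.2, "yaw": 23.7, "z": 10},
    {"x": 45.8, "y": -27.2, "yaw": 23.7, "z": 12},
    {"x": 45.8, "y": -27.2, "yaw": 23.7, "z": 12},
    {"x": 45.8, "y": -27.2, "yaw": 23.7, "z": 12}
  ],
  "gripper": -1
}}

```text
invalid input at $.motion[0]: expected keys x, y, z, yaw
```

{"op": "move_arm", "data": {
  "motion": [
    {"x": 3, "y": -2, "z": 0, "yaw": 2},
    {"x": 8, "y": -5, "z": 0, "yaw": 5},
    {"x": 13, "y": -8, "z": 0, "yaw": 8},
    {"x": 18, "y": -11, "z": 0, "yaw": 11},
    {"x": 23, "y": -14, "z": 0, "yaw": 14},
    {"x": 28, "y": -17, "z": 0, "yaw": 16},
    {"x": 33, "y": -20, "z": 0, "yaw": 18},
    {"x": 38, "y": -23, "z": 0, "yaw": 20},
    {"x": 42, "y": -25.5, "z": 3, "yaw": 22},
    {"x": 45, "y": -27, "z": 7, "yaw": 23.7},
    {"x": 45.8, "y": -27.2, "z": 10, "yaw": 23.7},
    {"x": 45.8, "y": -27.2, "z": 12, "yaw": 23.7},
    {"x": 45.8, "y": -27.2, "z": 12, "yaw": 23.7},
    {"x": 45.8, "y": -27.2, "z": 12, "yaw": 23.7}
  ],
  "gripper": -1
}}

```text
clock: 2.55
eef_pos: [0.5082, -0.064, 0.1122]
tool_rot: [0.999, -0.039, 0.001, 0.0]
ft_force: [-0.5, 0.1, -0.1]
grip_width: 0.0001
grasp_force: 0.0
```

{"op": "move_arm", "data": {
  "motion": [
    {"x": 0, "y": 0, "z": 0.8, "yaw": 0},
    {"x": 0, "y": 0, "z": 1.4, "yaw": 0},
    {"x": 0, "y": 0, "z": 1.6, "yaw": 0},
    {"x": 0, "y": 0, "z": 1.8, "yaw": 0},
    {"x": 0, "y": 0, "z": 1.9, "yaw": 0},
    {"x": 0, "y": 0, "z": 1.9, "yaw": 0}
  ]
}}

```text
clock: 3.3
eef_pos: [0.5073, -0.0639, 0.095]
tool_rot: [0.999, -0.038, 0.001, 0.0]
ft_force: [-7.4, 0.0, 17.5]
grip_width: 0.0004
grasp_force: 8.8
```

{"op": "move_arm", "data": {
  "motion": [
    {"x": 0, "y": 0, "z": -2.5, "yaw": 0},
    {"x": 0, "y": -2, "z": -5, "yaw": 0},
    {"x": 0, "y": -7, "z": -5, "yaw": 0},
    {"x": 0, "y": -12, "z": -5, "yaw": 0},
    {"x": 0, "y": -16, "z": -5, "yaw": 0},
    {"x": 0, "y": -18, "z": -4, "yaw": 0},
    {"x": 0, "y": -18, "z": -1.5, "yaw": 0},
    {"x": 0, "y": -18, "z": -0.5, "yaw": 0},
    {"x": 0, "y": -18, "z": -0.2, "yaw": 0},
    {"x": 0, "y": -18, "z": 0, "yaw": 0},
    {"x": 0, "y": -18, "z": 0, "yaw": 0},
    {"x": 0, "y": -18, "z": 0, "yaw": 0}
  ]
}}

```text
clock: 4.8
eef_pos: [0.5216, 0.0199, 0.1016]
tool_rot: [1.0, 0.006, 0.0, -0.023]
ft_force: [-26.9, -8.9, 62.3]
grip_width: 0.0001
grasp_force: 31.3
```

{"op": "move_arm", "data": {
  "motion": [
    {"x": 0, "y": 0, "z": -2, "yaw": 0},
    {"x": 0, "y": 0, "z": -5, "yaw": 0},
    {"x": 0, "y": 0, "z": -5, "yaw": 0}
  ]
}}

```text
clock: 5.18
eef_pos: [0.5246, 0.0196, 0.1445]
tool_rot: [1.0, 0.007, 0.001, -0.025]
ft_force: [1.0, -0.1, 0.4]
grip_width: -0.0003
grasp_force: 0.0
```

```bash
python3 - <<'E'
from fit import *
o=bot.get_obs(); print({k:np.round(v,3).tolist() for k,v in o.items()})
im=bot.camera("scene"); cv2.imwrite("pics/s1.png",cv2.resize(im[60:320,180:480],None,fx=2.3,fy=2.3,interpolation=cv2.INTER_CUBIC))
E
```

```text
{'clock': 5.175, 'joint_pos': [0.009, 0.341, -0.091, 1.136, 0.05, 3.136], 'joint_vel': [0.004, 0.038, -0.051, -0.027, -0.002, 0.0], 'tau': [-0.027, -41.363, 24.051, 0.412, 0.163, -0.005], 'eef_pos': [0.525, 0.02, 0.144], 'tool_rot': [1.0, 0.007, 0.001, -0.025], 'ft_force': [1.04, -0.107, 0.425], 'ft_torque': [-0.075, -0.045, 0.039], 'grasp_force': 0.0, 'grip_width': -0.0}
```

View pics/s1.png

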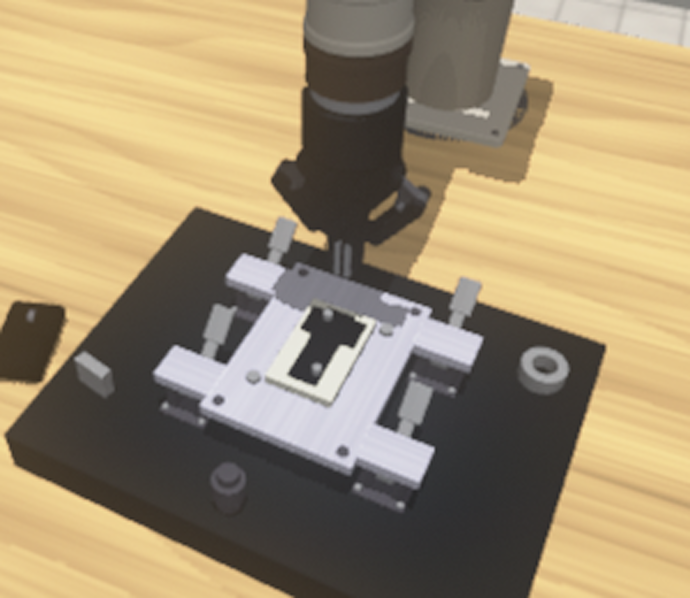

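The last joint hit its range limit, so the move stopped short. The picture shows the jig still in place, all four levers standing and the fingers above the near edge of the plate. I'll turn the tool back a quarter turn.

{"op": "move_arm", "data": {
  "motion": [
    {"x": 0, "y": 0, "z": 0, "yaw": -10},
    {"x": 0, "y": 0, "z": 0, "yaw": -20},
    {"x": 0, "y": 0, "z": 0, "yaw": -30},
    {"x": 0, "y": 0, "z": 0, "yaw": -40},
    {"x": 0, "y": 0, "z": 0, "yaw": -50},
    {"x": 0, "y": 0, "z": 0, "yaw": -60},
    {"x": 0, "y": 0, "z": 0, "yaw": -70},
    {"x": 0, "y": 0, "z": 0, "yaw": -80},
    {"x": 0, "y": 0, "z": 0, "yaw": -90},
    {"x": 0, "y": 0, "z": 0, "yaw": -90}
  ]
}}

```text
clock: 6.48
eef_pos: [0.5218, 0.02, 0.1407]
tool_rot: [0.702, 0.711, 0.016, -0.02]
ft_force: [-0.2, -0.0, -0.0]
grip_width: 0.0001
grasp_force: 0.0
```

```bash
python3 - <<'E'
from workcell import bot
import numpy as np
from scipy.spatial.transform import Rotation as R
o=bot.get_obs(); print(np.round(o["joint_pos"],3),np.round(o["eef_pos"],4)); print(np.round(R.from_quat(o["tool_rot"]).as_matrix(),3))
im=bot.camera("top");
for d in bot.cut_out("top","corner_1"): print(d["score"],d["centre"],d["mask"].sum())
E
```

```text
[ 0.009  0.345 -0.096  1.136  0.05   1.567] [0.5218 0.02   0.1407]
[[-0.013  1.    -0.006]
 [ 0.999  0.013  0.05 ]
 [ 0.05  -0.006 -0.999]]
0.67 [203.7, 299.9] 1136
```

{"op": "move_arm", "data": {
  "motion": [
    {"x": 3, "y": 0, "z": 0.1, "yaw": 5},
    {"x": 6.5, "y": 0, "z": 0.3, "yaw": 5},
    {"x": 9.6, "y": 0, "z": 0.5, "yaw": 5},
    {"x": 9.5, "y": 0, "z": 2.5, "yaw": 5},
    {"x": 9.4, "y": 0, "z": 4, "yaw": 5},
    {"x": 9.4, "y": 0, "z": 4.6, "yaw": 5},
    {"x": 9.4, "y": 0, "z": 4.9, "yaw": 5},
    {"x": 9.4, "y": 0, "z": 5.1, "yaw": 5},
    {"x": 9.4, "y": 0, "z": 5.2, "yaw": 5},
    {"x": 9.4, "y": 0, "z": 5.2, "yaw": 5}
  ]
}}

```text
clock: 7.82
eef_pos: [0.5215, 0.1165, 0.0956]
tool_rot: [0.732, 0.681, 0.016, -0.019]
ft_force: [0.1, 1.0, -0.8]
grip_width: -0.0
grasp_force: 0.0
```

{"op": "move_arm", "data": {
  "motion": [
    {"x": 0, "y": 0, "z": 0.1, "yaw": 0},
    {"x": 0, "y": 0, "z": 0.2, "yaw": 0},
    {"x": 0, "y": 0, "z": 0.3, "yaw": 0},
    {"x": 0, "y": 0, "z": 0.3, "yaw": 0}
  ]
}}

```text
clock: 8.32
eef_pos: [0.5216, 0.1165, 0.0952]
tool_rot: [0.732, 0.681, 0.017, -0.019]
ft_force: [-5.5, -1.9, 15.6]
grip_width: 0.0001
grasp_force: 7.9
```

{"op": "move_arm", "data": {
  "motion": [
    {"x": 0, "y": 0, "z": -2.5, "yaw": 0},
    {"x": 0, "y": 0, "z": -4.8, "yaw": 0},
    {"x": 0, "y": 4, "z": -4.8, "yaw": 0},
    {"x": 0, "y": 8, "z": -4.8, "yaw": 0},
    {"x": 0, "y": 12, "z": -4.8, "yaw": 0},
    {"x": 0, "y": 13, "z": -4, "yaw": 0},
    {"x": 0, "y": 13, "z": -2.5, "yaw": 0},
    {"x": 0, "y": 13, "z": -1.3, "yaw": 0},
    {"x": 0, "y": 13, "z": -1, "yaw": 0},
    {"x": 0, "y": 13, "z": -1, "yaw": 0}
  ]
}}

```text
clock: 9.57
eef_pos: [0.6502, 0.107, 0.1014]
tool_rot: [0.732, 0.681, 0.016, -0.02]
ft_force: [-0.7, 0.5, -0.6]
grip_width: 0.0001
grasp_force: 0.0
```

{"op": "move_arm", "data": {
  "motion": [
    {"x": 0, "y": 0, "z": 0.3, "yaw": 0},
    {"x": 0, "y": 0, "z": 0.5, "yaw": 0},
    {"x": 0, "y": 0, "z": 0.7, "yaw": 0},
    {"x": 0, "y": 0, "z": 0.8, "yaw": 0},
    {"x": 0, "y": 0, "z": 0.8, "yaw": 0}
  ]
}}

```text
clock: 10.2
eef_pos: [0.6512, 0.1072, 0.0941]
tool_rot: [0.732, 0.681, 0.016, -0.019]
ft_force: [-0.6, -0.2, 4.1]
grip_width: 0.0003
grasp_force: 2.0
```

{"op": "move_arm", "data": {
  "motion": [
    {"x": 0, "y": 0, "z": 0.1, "yaw": 0},
    {"x": 0, "y": 0, "z": 0.2, "yaw": 0},
    {"x": 0, "y": 0, "z": 0.25, "yaw": 0},
    {"x": 0, "y": 0, "z": 0.25, "yaw": 0}
  ]
}}

```text
clock: 10.7
eef_pos: [0.6514, 0.1073, 0.0922]
tool_rot: [0.732, 0.681, 0.017, -0.019]
ft_force: [-2.5, -0.7, 6.7]
grip_width: -0.0001
grasp_force: 4.1
```

{"op": "move_arm", "data": {
  "motion": [
    {"x": 0, "y": 0, "z": 0.1, "yaw": 0},
    {"x": 0, "y": 0, "z": 0.2, "yaw": 0},
    {"x": 0, "y": 0, "z": 0.2, "yaw": 0}
  ]
}}

```text
clock: 11.08
eef_pos: [0.6515, 0.1073, 0.092]
tool_rot: [0.732, 0.681, 0.017, -0.018]
ft_force: [-4.8, -1.3, 15.4]
grip_width: -0.0002
grasp_force: 7.6
```

```bash
python3 - <<'E'
from fit import *
im=bot.camera("scene"); cv2.imwrite("pics/s2.png",cv2.resize(im[110:290,200:440],None,fx=3.2,fy=3.2,interpolation=cv2.INTER_CUBIC))
E
```

```text
(no output)
```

View pics/s2.png

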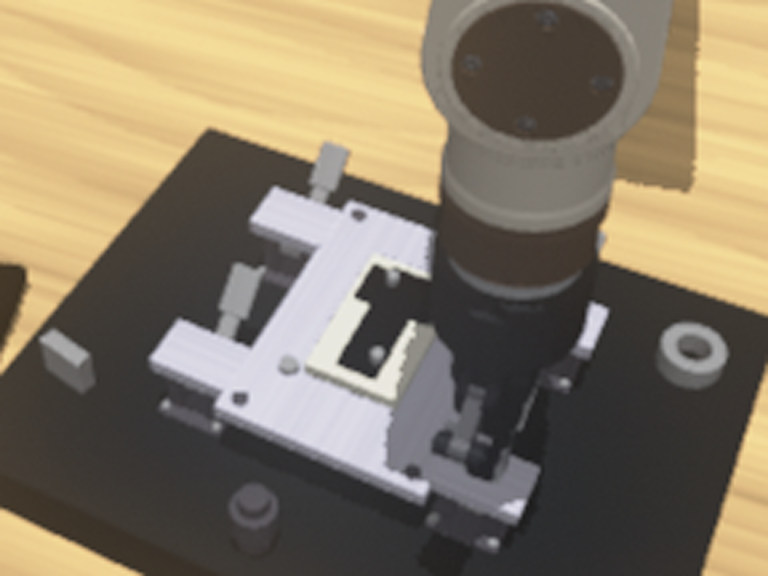

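The far-left ear went down about 3 mm under light force and then stopped, while both near ears held firm. In the picture the fingers are on that ear and the visible levers stand. So I'll press the far-left lever.

{"op": "move_arm", "data": {
  "motion": [
    {"x": 0, "y": 0, "z": -2.5, "yaw": 0},
    {"x": 0, "y": 0, "z": -4.8, "yaw": 0},
    {"x": 0, "y": -2.5, "z": -4.8, "yaw": 0},
    {"x": 0, "y": -5.1, "z": -4.8, "yaw": 0},
    {"x": 0, "y": -5.1, "z": -3.5, "yaw": 0},
    {"x": -0.1, "y": -5.1, "z": -2.5, "yaw": 0},
    {"x": -0.1, "y": -5.1, "z": -1.5, "yaw": 0},
    {"x": -0.1, "y": -5.1, "z": -0.7, "yaw": 0},
    {"x": -0.1, "y": -5.1, "z": 0, "yaw": 0},
    {"x": -0.2, "y": -5.1, "z": 0.7, "yaw": 0},
    {"x": -0.2, "y": -5.1, "z": 1.4, "yaw": 0},
    {"x": -0.2, "y": -5.1, "z": 2, "yaw": 0},
    {"x": -0.2, "y": -5.1, "z": 2, "yaw": 0}
  ]
}}

```text
clock: 12.75
eef_pos: [0.5993, 0.11, 0.0682]
tool_rot: [0.732, 0.681, 0.015, -0.02]
ft_force: [-0.4, -0.3, 0.2]
grip_width: 0.0001
grasp_force: 0.0
```

{"op": "move_arm", "data": {
  "motion": [
    {"x": 0, "y": 0, "z": 0.2, "yaw": 0},
    {"x": 0, "y": 0, "z": 0.4, "yaw": 0},
    {"x": 0, "y": 0, "z": 0.6, "yaw": 0},
    {"x": 0, "y": 0, "z": 0.6, "yaw": 0}
  ]
}}

```text
clock: 13.25
eef_pos: [0.5997, 0.1103, 0.063]
tool_rot: [0.732, 0.681, 0.016, -0.019]
ft_force: [-1.4, -0.5, 2.2]
grip_width: 0.0
grasp_force: 0.8
```

{"op": "move_arm", "data": {
  "motion": [
    {"x": 0, "y": 0, "z": 0.15, "yaw": 0},
    {"x": 0, "y": 0, "z": 0.3, "yaw": 0},
    {"x": 0, "y": 0, "z": 0.4, "yaw": 0},
    {"x": 0, "y": 0, "z": 0.4, "yaw": 0}
  ]
}}

```text
clock: 13.75
eef_pos: [0.5999, 0.1104, 0.0622]
tool_rot: [0.732, 0.681, 0.017, -0.019]
ft_force: [-8.4, -1.7, 18.6]
grip_width: -0.0001
grasp_force: 8.9
```

{"op": "move_arm", "data": {
  "motion": [
    {"x": 0, "y": 0, "z": 0, "yaw": 0},
    {"x": 0, "y": 0, "z": 0, "yaw": 0},
    {"x": 0, "y": 0, "z": -2, "yaw": 0},
    {"x": 0, "y": 0, "z": -5, "yaw": 0},
    {"x": 0, "y": 0, "z": -10, "yaw": 0},
    {"x": 0, "y": -5, "z": -14, "yaw": 0},
    {"x": 0, "y": -10, "z": -16, "yaw": 0},
    {"x": 0, "y": -15, "z": -18, "yaw": 0},
    {"x": 0, "y": -20, "z": -18, "yaw": 0},
    {"x": 0, "y": -24, "z": -18, "yaw": 0},
    {"x": 0, "y": -24, "z": -18, "yaw": 0}
  ]
}}

```text
clock: 15.12
eef_pos: [0.3591, 0.1191, 0.2408]
tool_rot: [0.731, 0.681, 0.016, -0.019]
ft_force: [0.4, 0.2, 0.4]
grip_width: 0.0002
grasp_force: 0.0
```

```bash
python3 - <<'E'
from fit import *
a=bot.camera("scene"); b=bot.camera("top")
cv2.imwrite("pics/s3.png",cv2.resize(a[130:300,200:450],None,fx=3.2,fy=3.2,interpolation=cv2.INTER_CUBIC))
d=bot.cut_out("scene","jig")[0]; m0=cv2.imread("pics/scene0.png")
e=cv2.absdiff(a,m0)[130:300,200:450].max(2); print("jig",d["score"],d["centre"])
print(np.round(bot.get_obs()["ft_force"],1))
E
```

```text
jig 0.65 [219.0, 321.1]
[ 0.3 -0.5  0.2]
```

View pics/s3.png

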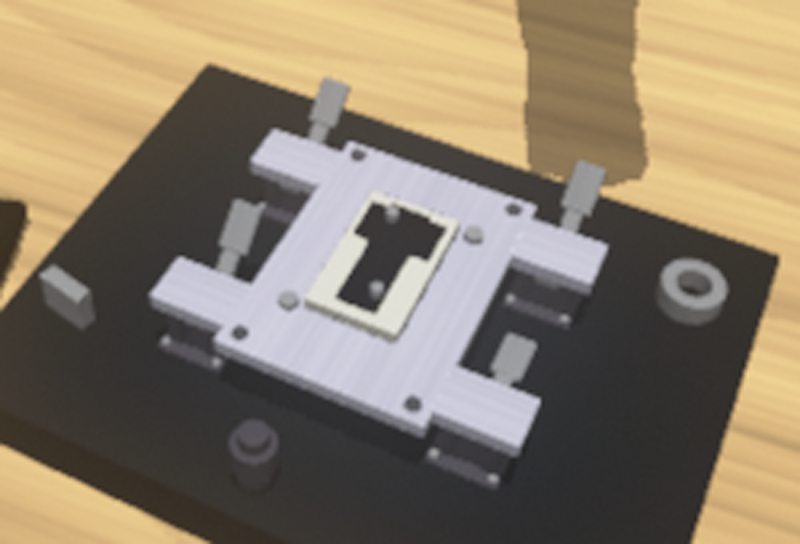

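The far-left lever lies flat at (515,355) and the other three stand at (240,230), (328,100) and (585,185). The jig looks level and unmoved, and the robot is clear.

```bash
python3 -c "
from workcell import bot
print(bot.job_done())"
```

```text
the job is handed in; nothing more can be done
None
```

The job is handed in, result not shown: the far-left ear was the one that gave, so I pressed its lever down onto its stop and left the other three standing; on the way, a joint limit stopped one move short and the fingers pressed the jig plate with about 62 N, but it looked level and unmoved afterwards.

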